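# Close the lamp cabinet's vent flap with the hook pole

## Robot

A 6-joint arm with a two-finger parallel gripper is mounted at the origin on the work surface. World frame = base frame: x ahead of the robot, y to its left, z up, the work surface at z = 0. Lengths are in mm, angles in rad, forces in N, time in s.
With the tool pointing down it reaches from about 400 to 825 mm from the base axis. Payload 7 kg.
Tool frame: the origin (TCP) lies at the very end of the fingers, on their centre line; the grasp point (between the pads) lies 19 mm behind it; z points along the fingers, y is the line along which they close (so a half turn about z gives the same grasp; the last joint's range is limited). The gripper opens to 88 mm and grips with 3 to 60 N. Pads are 19 mm wide; open, the fingers measure 130 mm over their backs; the gripper's body (78 mm by 193 mm) begins 47 mm behind the grasp point.
Start: joints at [1.565, 0.359, 0.012, 0, -1.224, -0.288], TCP at [195.483, 646.051, 226.561] pointing down, gripper open.
Joint ranges: [-3.07, 3.07], [-1.43, 2.12], [-1.02, 1.25], [-3.03, 1.67], [-3.05, -0], [-3.03, 3.03]. Speed limits (rad/s): [2.39, 2.39, 3.01, 3.14, 3.14, 3.14].

## Interface

Orientations are given as a unit quaternion [x, y, z, w].
In Python, from plant import bot gives the robot as it stands. Calls block until the motion is done:
- bot.move_ptp(position, orientation): joint-space move of the TCP to a pose.
- bot.line_to(position, velocity=150, ori=None): straight line of the TCP; ori=None keeps the orientation; velocity is the mean speed in mm/s.
- bot.move_joints(angles): joint-space move.
- bot.move_gripper(opening, force=None): finger opening in mm; force is the grip in N (None keeps the last); returns when the fingers have stopped.
- bot.pause(seconds).
- bot.solve_ik(position, orientation): joint angles nearest the present ones, or None.
- bot.read_state(): the state.
- bot.camera(name): name is "side" or "top" or "wrist"; returns the picture (384x512x3 uint8, red, green, blue); there is no depth.
- bot.get_calibration(name): a dict with "fx", "fy", "cx", "cy" (pixels), "distortion" ([k1, k2, p1, p2, k3] as OpenCV has them; the pictures are not rectified), "view" (4x4, takes a point from world to camera coordinates); the wrist camera has in their place "T_tool_cam" (4x4, takes a point from camera to tool coordinates, whose origin is the TCP and whose axes are the flange's). Camera axes: x right, y up, looking along -z (the intrinsics and any distortion apply to the point x, -y, -z); pixel columns grow to the right and rows downward; lengths in mm; the calibration is good to about 2 mm. A picture is of the moment at which its call begins: read the wrist's pose just before it. get_calibration takes no time and is no camera call.
A pose or a line that the arm cannot do raises bot.Unreachable and nothing moves.
- bot.close_job(): hands the job in; it is judged then, once.
The state is a dict: "t": time; "joint_pos": joint angles; "qvel": joint speeds; "tau": joint torques, N m; "tcp_pos": TCP position; "eef_rot": TCP orientation; "contact_force": force on the tool from outside, world axes, zero at the start; "moment": the same for the moment, N m; "width": finger opening in mm; "finger_force": force on a finger pad.
Only numpy, scipy, OpenCV 4.12 (cv2) and the standard library are available. Lean on these libraries where they do the work, as an engineer would, in place of code of your own. Each camera call takes 0.05 s, during which the arm holds its last target. There are 200 camera calls.

## Task

Take the hook pole from its rest, drop its hook into the orange ring eye at the top of the vent flap and swing the flap fully shut onto its seal with it, never touching the flap with the gripper. With the hook still in the ring, keep pulling the shut flap home with a steady pull of about 12 N for about a second to bed the seal, never loading the flap with more than 25 N. Then unhook without opening the flap again, lay the pole back in its rest as it was, let go, and leave the other things on the table undisturbed.

Things in the scene. Friction and masses are not known exactly. Their poses are not given: they have to be found in the camera images.
- flap (a joint): angle of the vent flap, a grey louvred panel 222 wide, 170 high, 10 thick (mm) in the front of the white lamp cabinet. 0 = upright; grows as its top tips away from the robot; starts at 0.38 to 0.6. It is shut when it meets the firm black seal strips beside it; these are set differently each time: it comes home anywhere from 0 to 0.07. Stiff hinge: stays where left; 1 to 4 N at the ring swings it.
- flap_axis (a point): middle of the flap's hinge line, on the front face of the fixed cabinet, 78 mm above the table. x points level from the front face into the cabinet (roughly away from the robot), y along the hinge, z up. Cabinet: 260 mm wide, 240 mm deep behind its front face, side walls 210 mm high, rear wall 194 mm; open on top over the flap.
- ring_eye (a point): centre of the orange ring eye on the flap's top edge, robot's side; inner diameter 30 mm, bar 6 mm. It turns with the flap; z is the ring's axis, vertical at flap angle 0 (ring 250 mm above the table), leaning by the flap's angle. At flap angle a the ring is, from flap_axis, at x = -26 cos a + 172 sin a, z = 172 cos a + 26 sin a (mm).
- pole_grip (a point): middle of the black handle of the hook pole (loose, about 0.16 kg), the place to grip: 120 mm long (x), 14 wide (y), 18 high (z). x points along the pole to the hook, z up when in its rest. The 12 mm round rod reaches 168 mm behind this point and 155 mm ahead, where the orange hook, an 8 mm thick pin, turns straight down (-z) and ends 46 mm below the rod's axis.
- hook_mid (a point): middle of the straight hook pin of the pole: 155 mm ahead of pole_grip in x and 24 mm below it; the pin is 8 mm thick.
- hook_tip (a point): free lower end of the hook pin: 155 mm ahead of pole_grip in x and 46 mm below it.
- rest_mid (a point): point of the fixed grey pole rest where pole_grip lies (within 5 mm along x) when the pole is in it, 60 mm above the table. x points along the rest, the way the hook points. Two posts, 100 mm behind and 100 mm ahead, 14 mm thick, carry the rod in notches open upward, 16 mm wide and flared; the posts' tops are 18 mm above this point.
- slide_rack: bystander, leave alone: black rack holding four white slides, 70 x 50 x 55 mm; origin at its underside
- lens_jar: bystander, leave alone: glass jar with a black lid, 48 mm across, 70 mm high; origin at its underside
- sample_tray: bystander, leave alone: grey open tray, 110 x 80 x 25 mm; origin at its underside
- screwdriver: bystander, leave alone: screwdriver with a green handle, 150 mm long; origin at its underside
- magnifier: bystander, leave alone: black round eyepiece loupe, 52 mm across, 40 mm high; origin at its underside
- specimen_box: bystander, leave alone: green box, 60 x 45 x 30 mm; origin at its underside
- pole: the hook pole as a whole; origin on the rod's axis, 30 mm ahead of pole_grip

How it is judged (in metres and radians):
On the way, in this order (a step that is already met when the one before it is completed fails the run):
1. the hook is in the ring eye (x of hook_mid in the frame of ring_eye between -0.017 and 0.017 m and y of hook_mid in the frame of ring_eye between -0.015 and 0.015 m and z of hook_tip in the frame of ring_eye below -0.003 m and z of hook_mid in the frame of ring_eye above -0.02 m), for 0.1 s.
2. the flap is shut and held home by the hook in the ring, with a pull of 5 to 20 N, for 0.8 s (all of step 1 and value of joint flap below 0.085 rad and contact force between pole and flap between 5 and 20 N), for 0.8 s.
At the end, for the whole second after the job is handed in: The flap is still shut (angle below 0.085 rad), and the pole lies still in both notches of its rest, released: handle middle within 25 mm of rest_mid and within 5 mm of its height, hook pointing as before, aligned within 0.06 rad (value of joint flap below 0.085 rad and distance between pole_grip and rest_mid below 0.025 m and angle between the x axis of pole_grip and the x axis of rest_mid, either way round below 0.06 rad and x of hook_mid in the frame of rest_mid above 0.1 m and z of pole_grip in the frame of rest_mid between -0.005 and 0.005 m and linear speed of pole below 0.02 m/s); the robot touches nothing.
It fails at once if the flap is loaded with more than 25 N by the pole (contact force between pole and flap above 25 N).
It fails at once if the gripper or the arm touches the flap (contact force between any of the fingers, the arm and flap above 0.5 N).
It fails at once if one of the bystanders is moved by more than 20 mm (distance of any of slide_rack, lens_jar, sample_tray, screwdriver, magnifier, specimen_box from where it was at the start of the episode above 0.02 m).
It also fails if it takes over 64 s, if anything falls off the work surface, if the arm or the gripper's body presses on something with over 40 N, if the wrist force passes 120 N, or if a joint passes its speed limit or range.

## Working session

There is one attempt and no reset: what is moved stays moved. The work goes in short steps, each a Python script; the robot and the scene stay as the last script left them, time stands still between calls to the robot, and variables do not carry over. Pictures are saved under pics/ and viewed, at most 10 in all, crops included, and the job is handed in when it is done.

```bash
ls; mkdir -p pics; python3 - <<'E'
from plant import bot
import cv2,numpy as np
for n in ("top","side","wrist"):
    im=bot.camera(n); cv2.imwrite(f"pics/{n}0.png",im[:,:,::-1])
    c=bot.get_calibration(n); print(n,{k:np.round(np.array(v),3).tolist() for k,v in c.items()})
s=bot.read_state(); print(s)
E
```

```text
pics
top {'fx': 454.78, 'fy': 454.78, 'cx': 260.783, 'cy': 188.149, 'distortion': [-0.006, 0.0, 0.0, 0.0, 0.0], 'view': [[0.027, -0.999, -0.027, -2.057], [0.997, 0.025, 0.067, -525.83], [-0.066, -0.029, 0.997, -1291.388], [0.0, 0.0, 0.0, 1.0]]}
side {'fx': 389.12, 'fy': 389.12, 'cx': 251.533, 'cy': 188.439, 'distortion': [-0.09, 0.0, 0.0, 0.0, 0.0], 'view': [[-0.995, -0.1, -0.021, 496.843], [0.055, -0.697, 0.715, -142.009], [-0.087, 0.71, 0.699, -1081.791], [0.0, 0.0, 0.0, 1.0]]}
wrist {'fx': 321.58, 'fy': 321.58, 'cx': 255.672, 'cy': 185.515, 'distortion': [-0.05, 0.0, 0.0, 0.0, 0.0], 'T_tool_cam': [[-0.001, 0.966, 0.259, 69.89], [1.0, 0.001, 0.0, -0.162], [0.0, 0.259, -0.966, -158.987], [0.0, 0.0, 0.0, 1.0]]}
{'t': 0.15, 'joint_pos': array([ 1.56510697e+00,  3.59203161e-01,  1.12697457e-02, -2.45350663e-04,
       -1.22409132e+00, -2.88129720e-01]), 'qvel': array([-2.07123059e-03, -1.40587937e-03,  4.81913143e-03, -9.60131457e-05,
       -3.54984314e-04, -1.25889459e-04]), 'tau': array([-1.19931839e-03, -5.83278751e+01,  2.93287325e+01,  7.00107962e+00,
        8.75479833e-03, -1.10367994e-04]), 'tcp_pos': array([195.38962756, 645.7186254 , 225.85217856]), 'eef_rot': array([ 9.89221882e-01, -1.46422943e-01, -2.77515546e-05,  6.24327830e-04]), 'contact_force': array([-0.66742771, -0.23595139,  0.26058662]), 'moment': array([-0.01871101, -0.000748  , -0.06668503]), 'finger_force': 0.0, 'width': 87.68398516760965}
```

View pics/top0.png

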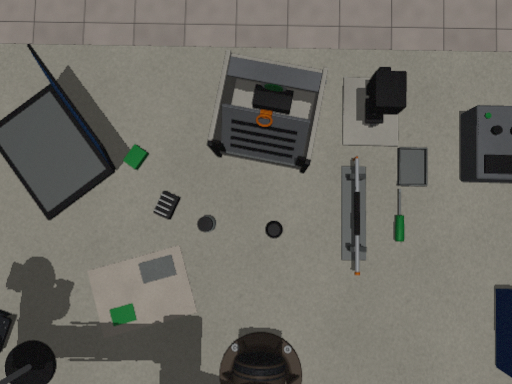

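View pics/side0.png

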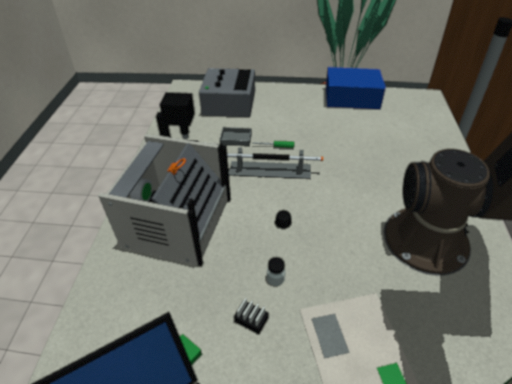

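The top view shows the pole at column ~357, rows 157–272, with its handle near (357,212) and orange at both ends. The ring is at (264,119), and the cabinet's front posts are at (217,147) and (303,163). I'll zoom in and get numbers.

```bash
cat > h.py <<'E'
from plant import bot
import cv2,numpy as np
from scipy.spatial.transform import Rotation as R
def cam(n,st=None):
    c=bot.get_calibration(n)
    K=np.array([[c['fx'],0,c['cx']],[0,c['fy'],c['cy']],[0,0,1]]);D=np.array(c['distortion'],float)
    if 'view' in c: T=np.linalg.inv(np.array(c['view']))
    else:
        W=np.eye(4);W[:3,:3]=R.from_quat(st['eef_rot']).as_matrix();W[:3,3]=st['tcp_pos'];T=W@np.array(c['T_tool_cam'])
    return K,D,T
def ray(C,uv):
    K,D,T=C
    p=cv2.undistortPoints(np.array(uv,float).reshape(-1,1,2),K,D)[:,0]
    d=np.c_[p[:,0],-p[:,1],-np.ones(len(p))]@T[:3,:3].T
    return T[:3,3],d
def onz(C,uv,z):
    o,d=ray(C,uv); return o+d*((z-o[2])/d[:,2])[:,None]
def proj(C,P):
    K,D,T=C
    q=(np.atleast_2d(P)-T[:3,3])@T[:3,:3]
    q=q*[1,-1,-1]
    return cv2.projectPoints(q,np.zeros(3),np.zeros(3),K,D)[0][:,0]
def cross(C1,u1,C2,u2):
    o1,d1=ray(C1,u1);o2,d2=ray(C2,u2);d1=d1[0]/np.linalg.norm(d1);d2=d2[0]/np.linalg.norm(d2)
    A=np.c_[d1,-d2];s=np.linalg.lstsq(A,o2-o1,rcond=None)[0]
    a=o1+s[0]*d1;b=o2+s[1]*d2;return (a+b)/2,np.linalg.norm(a-b)
def orange(im):
    h=cv2.cvtColor(im,cv2.COLOR_RGB2HSV);return cv2.inRange(h,(5,150,120),(18,255,255))
E
python3 - <<'E'
from h import *
for n in("top","side"):
    im=cv2.imread(f"pics/{n}0.png")[:,:,::-1].copy()
    m=orange(im);k,l,s,c=cv2.connectedComponentsWithStats(m)
    for i in range(1,k): print(n,s[i],c[i].round(1))
C=cam("top")
im=cv2.imread("pics/top0.png")
# pole handle dark pixels
sub=im[185:240,345:370].max(2); ys,xs=np.where(sub<45); print(len(xs),xs.mean()+345,ys.mean()+185,ys.min()+185,ys.max()+185)
print(onz(C,[[xs.mean()+345,ys.mean()+185]],60))
cv2.imwrite("pics/c1.png",np.hstack([cv2.resize(im[40:190,200:340],None,fx=3.5,fy=4,interpolation=2),cv2.resize(im[140:290,335:415],None,fx=3.5,fy=4,interpolation=2)]))
E
```

```text
top [256 110  16  17 109] [264.4 116.7]
top [356 157   2   1   2] [356.5 157. ]
top [355 272   5   3  10] [357.4 273.4]
side [168 159  18  13  94] [175.9 165.2]
side [322 158   1   1   1] [322. 158.]
283 356.17314487632507 212.5088339222615 192 235
[[ 462.19105671 -254.60810518   60.        ]]
```

View pics/c1.png

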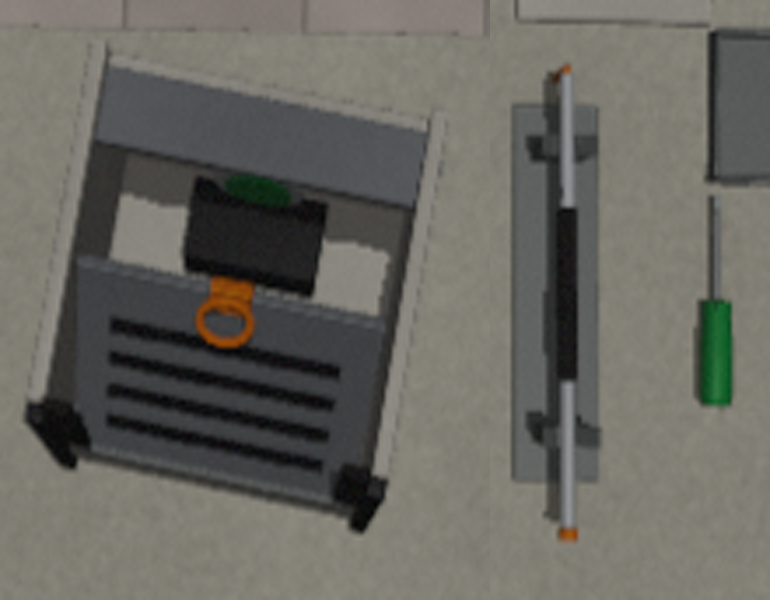

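The crop shows the ring with its hole centred near (264,120). The cabinet's side walls run from (228.6,51) to (210,140) and from (324,69) to (308.6,158). The far pole end, at row 157, looks like the hook end, because its distance to the handle is the shorter one. The near end, at row 273, is a cap.

```bash
python3 - <<'E'
from h import *
Ct,Cs=cam("top"),cam("side")
for a,b in [((228.6,51),(210,140)),((324.3,68.8),(308.6,158))]:
    P=onz(Ct,[a,b],210);d=P[0]-P[1];print("wall",P.round(1).tolist(),np.arctan2(d[1],d[0]))
P=onz(Ct,[(230,54.5),(324,70)],194);d=P[0]-P[1];print("rear",P.round(1).tolist(),np.arctan2(-d[0],d[1]))
def hole(n):
    im=cv2.imread(f"pics/{n}0.png")[:,:,::-1].copy();im=cv2.resize(im,None,fx=4,fy=4,interpolation=cv2.INTER_CUBIC)
    m=orange(im);cs,h=cv2.findContours(m,cv2.RETR_CCOMP,cv2.CHAIN_APPROX_NONE)
    out=[]
    for c,hh in zip(cs,h[0]):
        M=cv2.moments(c)
        if M['m00']>40: out.append((hh[3]>=0,M['m00'],((M['m10']/M['m00']+.5)/4-.5,(M['m01']/M['m00']+.5)/4-.5)))
    print(n,out);return out
T=hole("top");S=hole("side")
t=[o[2] for o in T if o[0]]
if t:
    t=t[0];print("ring z=241:",onz(Ct,[t],241))
    s=[o[2] for o in S if o[0]] or [S[0][2]]
    print(s,cross(Ct,t,Cs,s[0]))
hk=onz(Ct,[(356.3,158)],60);cp=onz(Ct,[(357.4,273.4)],60);d=(hk-cp)[0];print(hk,cp,np.arctan2(d[1],d[0]),np.linalg.norm(d))
E
```

```text
wall [[855.9, 96.4, 210.0], [629.4, 135.4, 210.0]] -0.17047019894113877
wall [[814.6, -143.9, 210.0], [590.2, -109.3, 210.0]] -0.1526825072822398
rear [[852.8, 94.2, 194.0], [816.9, -144.9, 194.0]] -0.14906650944716832
top [(np.False_, 128.5, (357.32441634241246, 273.177204928664)), (np.False_, 3024.0, (264.2310956790123, 118.26284171075837)), (np.True_, 1443.0, (263.7756121506121, 120.04680642180641))]
side [(np.False_, 1706.0, (176.59713266901133, 164.69201836654943)), (np.True_, 305.5, (179.35004091653028, 163.01002454991817))]
ring z=241: [[675.48855303   2.55489294 241.        ]]
[(179.35004091653028, 163.01002454991817)] (array([676.05078098,   2.62015454, 238.26726744]), np.float64(0.06852286801413811))
[[ 613.64437333 -252.9728742    60.        ]] [[ 295.89952515 -260.17938643   60.        ]] 0.02267629828384587 317.8265601970222
```

```bash
cat >> h.py <<'E'
def down(yaw): return (R.from_euler('z',yaw)*R.from_euler('x',np.pi)).as_quat()
E
python3 - <<'E'
from h import *
q=down(0.0227)
print(bot.solve_ik([380,300,330],down(0)),bot.solve_ik([461,-255,200],q),bot.solve_ik([461,-255,200],down(.0227+np.pi)))
bot.move_ptp([380,300,330],down(0)); bot.move_ptp([400,-150,330],q); bot.move_ptp([461,-255.5,200],q)
s=bot.read_state();im=bot.camera("wrist");np.save("pics/w1.npy",np.r_[s['tcp_pos'],s['eef_rot']])
cv2.imwrite("pics/w1.png",im[:,:,::-1]);print(s['t'],s['tcp_pos'],s['joint_pos'])
E
```

```text
[ 1.07561947 -0.01626821 -0.21665623  0.         -1.37040831  0.49517685] [-1.32624168e-01  1.34942993e-01 -3.51900370e-01  4.44089210e-16
 -1.08395296e+00  1.72612049e+00] [-1.32624168e-01  1.34942993e-01 -3.51900370e-01 -4.44089210e-16
 -1.08395296e+00 -1.41547216e+00]
4.0417 [ 461.48557961 -255.16693931  200.76540938] [-1.32556038e-01  1.34857328e-01 -3.50302643e-01  4.02995103e-04
 -1.08526392e+00  1.72606791e+00]
```

View pics/w1.png

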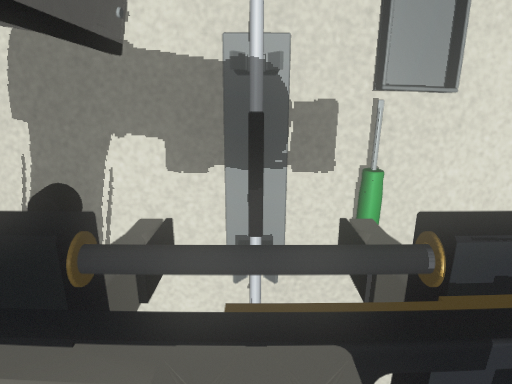

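The wrist view shows the handle from (256,111) to (256,237), with the rod running on past both ends. The screwdriver is at column 370, well clear of the fingers.

```bash
python3 - <<'E'
from h import *
v=np.load("pics/w1.npy");C=cam("wrist",dict(tcp_pos=v[:3],eef_rot=v[3:]))
im=cv2.imread("pics/w1.png")
for r in (20,60,130,150,200,225):
    row=im[r,235:280].max(1).astype(int); print(r,row.tolist()[8:36])
P=onz(C,[(256.3,111),(256,237)],69);print(P,P.mean(0),np.linalg.norm(P[0]-P[1]))
P=onz(C,[(257,5),(255.5,280)],66);d=P[0]-P[1];print(P,np.arctan2(d[1],d[0]))
E
```

```text
20 [201, 201, 203, 203, 203, 202, 140, 137, 163, 185, 199, 213, 223, 231, 226, 218, 211, 205, 187, 173, 140, 203, 207, 206, 207, 208, 208, 207]
60 [78, 78, 84, 89, 81, 85, 89, 103, 112, 117, 121, 126, 131, 131, 127, 122, 121, 118, 115, 108, 94, 89, 83, 156, 148, 112, 108, 107]
130 [80, 81, 82, 81, 82, 57, 44, 43, 43, 40, 44, 42, 42, 43, 44, 42, 42, 43, 42, 41, 47, 79, 81, 81, 83, 80, 80, 81]
150 [82, 82, 80, 82, 83, 59, 46, 47, 46, 48, 43, 46, 45, 46, 47, 49, 45, 45, 47, 47, 50, 76, 82, 81, 81, 83, 83, 83]
200 [148, 146, 145, 147, 102, 68, 65, 64, 61, 64, 63, 63, 65, 64, 67, 67, 64, 64, 63, 63, 136, 146, 146, 146, 147, 146, 147, 146]
225 [145, 145, 145, 145, 144, 105, 65, 65, 63, 66, 63, 64, 63, 65, 65, 63, 64, 63, 63, 72, 136, 144, 145, 145, 145, 144, 143, 146]
[[ 521.6314321  -254.29052471   69.        ]
 [ 401.28917401 -256.74217673   69.        ]] [ 461.46030306 -255.51635072   69.        ] 120.36722842596686
[[ 608.50606373 -252.90615283   66.        ]
 [ 351.79334139 -257.3493745    66.        ]] 0.01730641951511321
```

```bash
python3 - <<'E'
from h import *
q=down(0.0185)
bot.line_to([461.5,-255.5,110],200,ori=q); bot.line_to([461.5,-255.5,42],80)
print(bot.read_state()['contact_force'])
bot.move_gripper(8,force=60); s=bot.read_state(); print(s['tcp_pos'],s['width'],s['finger_force'],s['contact_force'])
bot.line_to([461.5,-255.5,130],100); bot.line_to([450,-200,310],200)
yaw=-0.157
u=np.array([np.cos(yaw),np.sin(yaw)]);g=np.array([676,2.6])-155*u
bot.move_ptp([g[0],g[1],310],down(yaw))
s=bot.read_state();print(s['t'],s['tcp_pos'],s['width'],s['contact_force'],s['joint_pos'],g)
a=bot.camera("top")[:,:,::-1];b=bot.camera("side")[:,:,::-1]
A=cv2.resize(a[70:220,200:340],None,fx=2.8,fy=4,interpolation=2);B=cv2.resize(b[80:230,100:240],None,fx=2.8,fy=4,interpolation=2)
cv2.imwrite("pics/t2.png",a);cv2.imwrite("pics/s2.png",b);cv2.imwrite("pics/c2.png",np.hstack([A,B]))
E
```

```text
[-0.10291994  0.12728563  0.48454097]
[ 461.49206287 -255.47317029   41.98177054] 13.77928624529383 60.00007510185242 [-0.26971322 -0.14799669 -0.29637977]
9.9083 [522.69017679  26.5316804  309.24067128] 13.696361529947929 [ 0.28383936 -0.28818736 -1.81079464] [ 4.25993840e-01  6.26448614e-02 -1.81252859e-01  7.81198693e-05
 -1.32849978e+00  9.88304815e-01] [522.90637681  26.8351509 ]
```

View pics/c2.png

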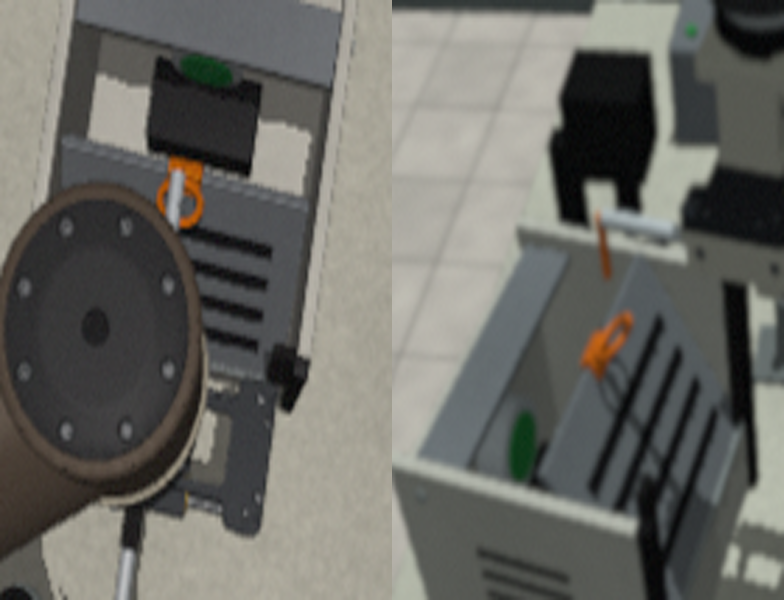

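The hook hangs straight down over the ring. Its top end is at about (263.6,112.5) in the top view, and its tip is at about (176.8,149) in the side view.

```bash
python3 - <<'E'
from h import *
Ct,Cs=cam("top"),cam("side")
tcp=np.array([522.7,26.5,309.2]);yaw=-0.157;u=np.array([np.cos(yaw),np.sin(yaw),0])
for n,dz,e in(("rod end",0+18,159),("tip",18-46,155)):
    P=tcp+u*e+[0,0,dz];print(n,P.round(1),proj(Ct,P).round(1),proj(Cs,P).round(1))
im=cv2.imread("pics/s2.png")[:,:,::-1].copy();im=cv2.resize(im,None,fx=4,fy=4,interpolation=cv2.INTER_CUBIC)
m=orange(im);k,l,s,c=cv2.connectedComponentsWithStats(m)
for i in range(1,k):
    if s[i][4]>60: print(s[i]/4,c[i]/4)
t=cv2.imread("pics/t2.png"); print(t[105:125,264].tolist())
E
```

```text
rod end [679.7   1.6 327.2] [[263.5 109.8]] [[172.3 134. ]]
tip [675.8   2.3 281.2] [[263.6 116.2]] [[176.9 149.5]]
[308.   151.     3.     5.5   45.75] [309.41120219 153.60519126]
[168.  158.5  17.5  14.  377. ] [175.71750663 165.88942308]
[[36, 37, 36], [26, 24, 25], [12, 12, 14], [20, 21, 21], [11, 45, 83], [10, 76, 148], [10, 88, 176], [93, 121, 182], [153, 158, 165], [163, 160, 157], [159, 158, 154], [153, 151, 149], [153, 150, 148], [147, 145, 142], [134, 132, 130], [114, 112, 110], [94, 93, 91], [96, 95, 92], [92, 91, 91], [81, 94, 130]]
```

```bash
cat >> h.py <<'E'
yaw=-0.157; U=np.array([np.cos(yaw),np.sin(yaw),0]); V=np.array([-U[1],U[0],0])
def tcp_for(hook_mid): return np.asarray(hook_mid)-155*U+[0,0,24-18]
def force(n=8):
    F=[]
    for _ in range(n): F.append(bot.read_state()['contact_force']);bot.pause(.01)
    F=np.mean(F,0);return F
E
python3 - <<'E'
from h import *
F0=force(15);np.save("F0.npy",F0);print(F0)
for z in np.r_[276:239:-6,241]:
    bot.line_to(tcp_for([675,2.6,z]),40); d=force(3)-F0; print(z,d.round(1))
    if np.linalg.norm(d)>5: print("STOP");break
s=bot.read_state();print(s['t'],s['tcp_pos'])
a=bot.camera("top")[:,:,::-1];b=bot.camera("side")[:,:,::-1]
A=cv2.resize(a[70:170,220:310],None,fx=4,fy=6,interpolation=2);B=cv2.resize(b[120:220,130:220],None,fx=4.4,fy=6,interpolation=2)
cv2.imwrite("pics/c3.png",np.hstack([A,B]))
E
```

```text
[-0.03870917 -0.40671476 -1.79526731]
276 [ 0.4  0.  -0.2]
270 [0.5 0.4 0.5]
264 [ 0.2  1.1 -0.3]
258 [0.1 0.5 0.1]
252 [-0.   0.5  0.2]
246 [ 0.1 -0.1  0.1]
240 [-0.   0.5  0.2]
241 [ 0.3  0.6 -0.4]
13.2333 [522.01669154  26.87101615 247.19665645]
```

View pics/c3.png

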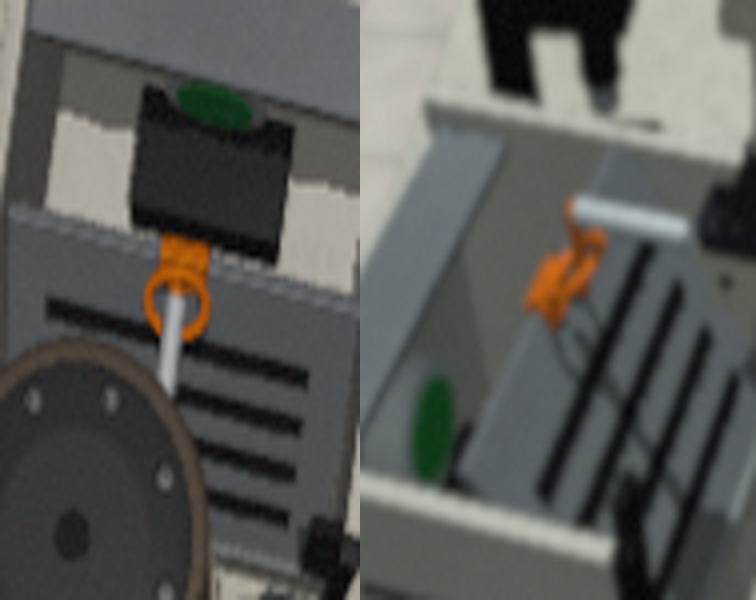

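The top view shows the rod end over the ring hole at about (264,119), and the side view shows the pin passing down through the ring. The hook is in and unloaded, so I can pull along the arc.

```bash
cat >> h.py <<'E'
a0=0.545; RX=lambda a:-26*np.cos(a)+172*np.sin(a); RZ=lambda a:78+172*np.cos(a)+26*np.sin(a)
def hk(a,slack=10): # hook target for flap angle a
    return np.array([676,2.6,0])+U*(RX(a)-RX(a0)-slack)+[0,0,RZ(a)+3]
E
python3 - <<'E'
from h import *
F0=np.load("F0.npy")
for a in np.arange(.545,.125,-.06):
    bot.line_to(tcp_for(hk(a)),45); d=force(2)-F0; print(round(a,3),(d@U).round(1),(d@V).round(1),d[2].round(1))
    if np.linalg.norm(d)>9: print("STOP");break
s=bot.read_state();print(s['t'],s['tcp_pos'])
E
```

```text
0.545 0.9 0.9 0.4
0.485 0.4 0.2 -0.1
0.425 -0.3 0.1 0.1
0.365 0.2 0.8 -0.3
0.305 0.4 0.8 -0.0
0.245 0.7 0.2 -0.1
0.185 -0.2 0.8 -0.3
0.125 -0.2 0.3 -0.0
16.5 [442.17125395  39.58231498 260.94504992]
```

```bash
python3 - <<'E'
from h import *
a=bot.camera("top")[:,:,::-1];b=bot.camera("side")[:,:,::-1]
A=cv2.resize(a[90:190,210:310],None,fx=3.8,fy=6,interpolation=2);B=cv2.resize(b[120:220,130:230],None,fx=4,fy=6,interpolation=2)
cv2.imwrite("pics/c4.png",np.hstack([A,B]))
E
```

```text
(no output)
```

View pics/c4.png

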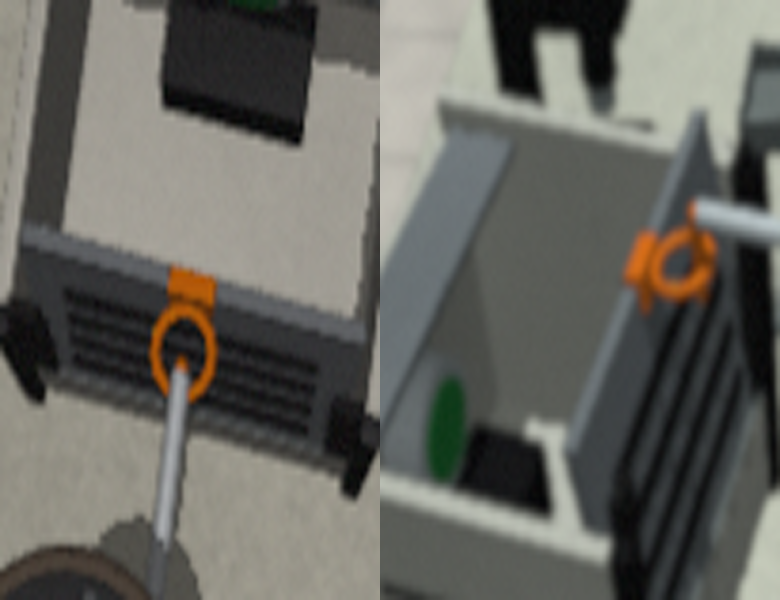

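The flap is now nearly upright. The rod end sits at the robot-side edge of the ring, around (257,150) in the top view, and the pin is still through it. Next I'll creep in with force feedback.

```bash
python3 - <<'E'
from h import *
F0=np.load("F0.npy")
p=hk(.125); x=0; f=0; log=[]
while x<45:
    dx=1.0 if f<2.5 else .3
    x+=dx; a=max(0,.125-x/172.); q=p-U*x; q[2]=RZ(a)+3
    bot.line_to(tcp_for(q),15); f=(force(3)-F0)@U; log.append((round(x,1),round(f,1)))
    if f>6.5: break
print(log); s=bot.read_state();print(s['t'],s['tcp_pos'],(force(8)-F0).round(2)); np.save("x.npy",[x])
E
```

```text
[(1.0, np.float64(1.1)), (2.0, np.float64(2.3)), (3.0, np.float64(1.9)), (4.0, np.float64(1.9)), (5.0, np.float64(2.3)), (6.0, np.float64(2.4)), (7.0, np.float64(2.4)), (8.0, np.float64(1.9)), (9.0, np.float64(2.0)), (10.0, np.float64(2.7)), (10.3, np.float64(2.6)), (10.6, np.float64(2.5)), (11.6, np.float64(1.8)), (12.6, np.float64(2.2)), (13.6, np.float64(2.2)), (14.6, np.float64(1.9)), (15.6, np.float64(2.0)), (16.6, np.float64(1.0)), (17.6, np.float64(2.3)), (18.6, np.float64(1.9)), (19.6, np.float64(2.7)), (19.9, np.float64(4.0)), (20.2, np.float64(5.8)), (20.5, np.float64(6.4)), (20.8, np.float64(7.8))]
23.475 [423.00286076  42.92311757 259.45696975] [ 7.88 -1.03 -1.87]
```

```bash
python3 - <<'E'
from h import *
F0=np.load("F0.npy")
x=np.load("x.npy")[0]; base=hk(.125); base[2]=RZ(0.02)+3
log=[];t0=None
while True:
    f=(force(4)-F0)@U; t=bot.read_state()['t']; log.append((round(t,2),round(f,1)))
    if t0 is None and f>10: t0=t
    if t0 and t-t0>1.6: break
    if f<11: x+=.2
    elif f>13.5: x-=.2
    else: continue
    bot.line_to(tcp_for(base-U*x),10)
print(log); s=bot.read_state();print(s['t'],s['tcp_pos'],(force(4)-F0).round(2)); np.save("x.npy",[x])
b=bot.camera("side")[:,:,::-1];a=bot.camera("top")[:,:,::-1]
A=cv2.resize(a[90:190,210:310],None,fx=3.8,fy=6,interpolation=2);B=cv2.resize(b[120:220,130:230],None,fx=4,fy=6,interpolation=2)
cv2.imwrite("pics/c5.png",np.hstack([A,B]))
E
```

```text
[(23.57, np.float64(7.8)), (23.86, np.float64(9.4)), (24.14, np.float64(10.6)), (24.43, np.float64(10.6)), (24.71, np.float64(11.5)), (24.74, np.float64(11.8)), (24.77, np.float64(11.7)), (24.81, np.float64(12.1)), (24.84, np.float64(12.4)), (24.88, np.float64(11.7)), (24.91, np.float64(11.4)), (24.94, np.float64(11.8)), (24.98, np.float64(11.3)), (25.01, np.float64(12.0)), (25.04, np.float64(12.1)), (25.07, np.float64(11.7)), (25.11, np.float64(11.5)), (25.14, np.float64(11.7)), (25.18, np.float64(12.1)), (25.21, np.float64(11.9)), (25.24, np.float64(12.0)), (25.27, np.float64(11.7)), (25.31, np.float64(11.5)), (25.34, np.float64(11.7)), (25.38, np.float64(11.8)), (25.41, np.float64(11.4)), (25.44, np.float64(12.0)), (25.48, np.float64(11.5)), (25.51, np.float64(11.4)), (25.54, np.float64(11.7)), (25.57, np.float64(11.8)), (25.61, np.float64(11.9)), (25.64, np.float64(12.0)), (25.68, np.float64(11.7)), (25.71, np.float64(12.1)), (25.74, np.float64(11.8))]
25.7417 [422.92420136  43.12771261 259.98806289] [11.75 -1.91 -3.61]
```

View pics/c5.png

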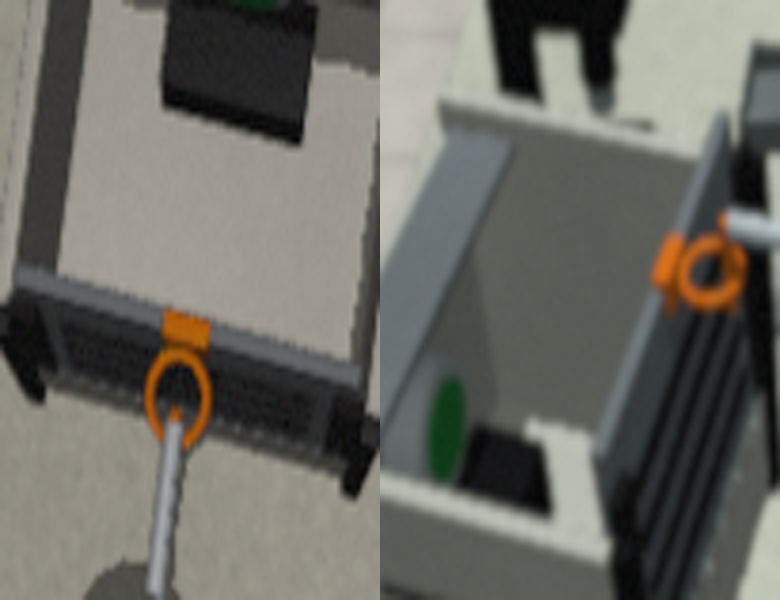

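The flap's top edge now sits against the black strips, the pin is still in the ring at about (256,158), and 12 N was held for over a second. Next I'll unload, lift out and go back to above the rest.

```bash
python3 - <<'E'
from h import *
F0=np.load("F0.npy")
x=np.load("x.npy")[0]; p=hk(.125); p[2]=RZ(0.02)+3; p=p-U*x
for b in (3,6,9,12):
    bot.line_to(tcp_for(p+U*b),25); d=force(3)-F0; print(b,(d@U).round(1),(d@V).round(1),d[2].round(1))
p=p+U*12
for z in (6,12,20,30,45):
    bot.line_to(tcp_for(p+[0,0,z]),30); d=force(3)-F0; print(z,(d@U).round(1),(d@V).round(1),d[2].round(1))
    if np.linalg.norm(d)>4: print("STOP");break
else:
    bot.line_to(tcp_for(p+[0,0,70]),80)
    bot.line_to(tcp_for(p+[-25,0,70]),100)
s=bot.read_state();print(s['t'],s['tcp_pos'],s['width'])
a=bot.camera("top")[:,:,::-1];b=bot.camera("side")[:,:,::-1]
A=cv2.resize(a[90:190,210:310],None,fx=3.8,fy=6,interpolation=2);B=cv2.resize(b[120:220,130:230],None,fx=4,fy=6,interpolation=2)
cv2.imwrite("pics/c6.png",np.hstack([A,B]))
C=cam("side");t=s['tcp_pos'];print("tip pred",proj(C,t+155*U+[0,0,-28]),"rodend",proj(C,t+159*U+[0,0,18]))
E
```

```text
3 0.7 0.6 -0.5
6 0.5 0.5 0.3
9 0.1 0.5 -0.1
12 -0.0 -0.2 -0.1
6 0.3 0.6 -0.4
12 -0.4 0.3 -0.2
20 -0.0 0.2 -0.4
30 -0.3 0.1 0.1
45 -0.4 0.5 -0.3
30.2833 [407.98682118  41.11529131 329.6690802 ] 13.594219614310427
tip pred [[221.82947626 148.70164426]] rodend [[218.6528584  132.46224353]]
```

View pics/c6.png

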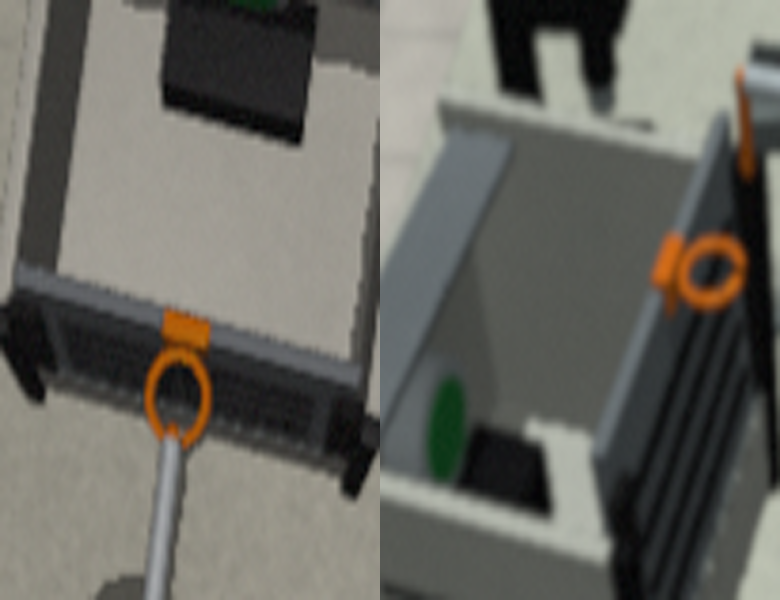

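The hook is free of the ring, and the ring and flap are in the same place as when held shut. The hook tip at (221.7,149.7) matches the predicted position, so the pole hasn't slipped in the grip. Now I'll put the pole back.

```bash
python3 - <<'E'
from h import *
q=down(0.0185)
bot.move_ptp([440,-180,310],q); bot.line_to([461.5,-255.5,130],200,ori=q)
F0=force(6);ok=True
for z in (80,65,58,52,48,45,43,42):
    bot.line_to([461.5,-255.5,z],40); d=force(3)-F0; print(z,d.round(1))
    if np.linalg.norm(d)>8: ok=z<=43;print("STOP",ok);break
s=bot.read_state();print(s['t'],s['tcp_pos'])
if ok:
    bot.move_gripper(40); bot.pause(.3); bot.move_gripper(80)
    bot.line_to([461.5,-255.5,120],80); bot.line_to([461.5,-255.5,200],150)
    s=bot.read_state();im=bot.camera("wrist")[:,:,::-1];cv2.imwrite("pics/w7.png",im);print(s['t'],s['tcp_pos'],s['contact_force'])
    bot.move_ptp([380,-60,330],down(0)); bot.move_ptp([300,300,330],down(0))
    t=bot.camera("top")[:,:,::-1];cv2.imwrite("pics/t7.png",t)
    a=t[60:290,195:415]
    cv2.imwrite("pics/c7.png",np.hstack([cv2.resize(a,None,fx=2,fy=2),cv2.resize(im[:,120:420],(359,460))]))
E
```

```text
80 [-0.2 -0.1 -0.3]
65 [ 0.1 -0.5  0.1]
58 [ 0.1 -0.1  0.2]
52 [ 0.3 -0.3 -0.2]
48 [-0.  -0.4 -0.4]
45 [-0.  -0.1  0. ]
43 [ 0.2 -0.1 -0.1]
42 [ 0.1 -0.2  0.5]
36.2167 [ 461.5309941  -255.50082568   42.00418691]
39.8583 [ 460.93073945 -255.23122371  199.00627669] [-0.68716922 -0.44281981 -0.38804707]
```

View pics/c7.png

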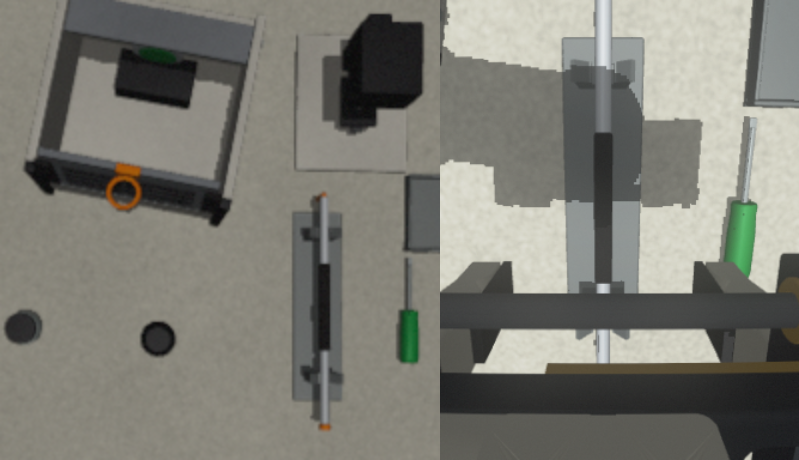

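The pole lies in both notches as it did at the start, the flap is shut against its seals, and the bystanders haven't moved. The gripper is clear, so I'm handing in.

```bash
python3 - <<'E'
from plant import bot
bot.pause(.3); print(bot.read_state()['t'], bot.close_job())
E
```

```text
the job is handed in; nothing more can be done
42.6167 None
```

I hooked the flap, swung it shut, held it home at about 12 N for over a second, unhooked it, laid the pole back in its rest and handed the job in at 42.6 s; the hand-in returned no verdict, but the last pictures show the flap shut, the pole in both notches and nothing in view disturbed.

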